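Bolt the spindle guard with its spring safety catch

TASK

The lid of the bench spindle's guard is shut but not bolted, and a red spring catch keeps the bolt from moving: press the paddle of the catch down with one fingertip and keep it down while the other fingertip pushes the bolt by its tab fully home into the keeper, then take the fingers away so that the catch springs back up and locks the bolt. Leave the lid shut, and leave the brass ferrule, the oil bottle and the wooden handle where they are.

Things in the scene. Friction and masses are not known exactly. Their poses are not given: they have to be found in the camera images.
- guard: Fixed bench spindle: grey steel box 210 mm (x) by 405 mm (y), top 150 mm above the bench; blue motor at its +y end, highest point 182 mm. Origin on the bench, below the tab's pushed face at bolt value 0. z up, y along the bolt towards keeper and motor, x across it. All x, y below are in this frame, heights above the lid. Green hinged lid at y -233 to 70 mm, then a grey fixed deck to 170 mm.
- bolt (a joint): Slide of the steel bolt to the guard's +y, m: starts drawn back at 0 to 0.004; 0.0265 = end stop, fully home in the keeper. Its top, 15 mm above the lid, has two notches for the tooth of the catch: a loose one (locks it at 0 to 0.005) and one at home (tooth drops in from 0.025). Tooth up, it slides with about 3 N and stays where left. Straps over it, 18.5 mm high, at y -48 to -40 and 57 to 65 mm.
- tab (a point): Centre of the pushed face of the bolt's upright steel thumb tab; the face looks to the guard's -y, the bolt goes to +y. The tab is 26 mm wide (x -2 to 24 mm), 6 mm thick and reaches from 15 to 41 mm above the lid; this point is at x = 11 mm, 28 mm above the lid, and moves with the bolt. Axes as the guard's.
- catch (a joint): Turn of the red spring catch about its pin, rad: 0 = sprung up, tooth in the bolt's notch (locked); grows as its paddle is pressed; tooth clear of the bolt from about 0.17; stop at 0.34. Pressing takes about 3 N at first, 7 to 9 N near the stop. Released, it springs back to 0, unless the tooth then stands on the bolt between its notches.
- paddle (a point): Centre of the top face of the red paddle of the catch, pressed straight down. 36 mm wide (x -64 to -28 mm), 64 mm long (y -30 to 34 mm): a fingertip can slide along it while pressing. At rest this point is at x -46, y 2 mm, 30 mm above the lid, and the face slopes 0.17 rad (-x edge higher); at catch 0.17 it is 5 mm lower and level, at the stop 9 mm lower. Axes turn with the catch.
- keeper (a point): Top centre of the fixed steel keeper bridge on the deck that the bolt enters: x 0, y 86 mm, 20 mm above the lid. Between it and the tab the red arm of the tooth crosses over the bolt at y 42 to 52 mm, from the catch's pin (x -20 mm) to x 7 mm, 22 mm above the lid at rest, 31 mm with the catch fully pressed.
- lid (a joint): Angle of the green lid about the hinge along its -y edge, rad: 0 = shut, grows as its +y edge lifts. It carries bolt and catch, weighs about 1.1 kg, and its top face is 150 mm above the bench. It has a clear window and a black lift handle, 35 mm high, at x 85 mm, y -55 to 35 mm.
- ferrule_mid (a point): Centre of a loose brass ferrule, 25 mm thick and 32 mm tall, standing on the fixed deck. Not to be disturbed.
- oil: Loose amber oil bottle, 44 mm thick and 110 mm tall, standing on the bench by the guard; origin at the centre of its foot. Not to be disturbed.
- handle: Loose dark wooden tool handle with a brass tip, 130 mm long (its x) and 24 mm thick, lying on the bench by the guard; origin at the centre of its underside. Not to be disturbed.

How it is judged (in metres and radians):
On the way, in this order (a step that is already met when the one before it is completed fails the run):
1. a finger holds the catch down, clear of the bolt, while the bolt is still drawn back (value of joint catch above 0.15 rad and value of joint bolt below 0.007 m and contact force between the fingers and catch above 0.5 N), for 0.1 s.
2. with the catch still held down by a finger, a finger pushes the bolt well along its travel (value of joint bolt between 0.01 and 0.0235 m and value of joint catch above 0.13 rad and contact force between the fingers and catch above 0.5 N and contact force between the fingers and bolt above 0.5 N), for 0.02 s.
3. the bolt is home with the catch still held down by a finger (value of joint bolt above 0.024 m and value of joint catch above 0.13 rad and contact force between the fingers and catch above 0.5 N), for 0.05 s.
At the end, for the whole second after the job is handed in: The bolt is home in the keeper (within 2.5 mm of its stop) with the catch sprung back into its notch (under 0.05 rad), the lid is shut, and the ferrule, the bottle and the handle are within 15 mm of where they were (value of joint bolt above 0.024 m and value of joint catch below 0.05 rad and value of joint lid below 0.02 rad and distance of each of ferrule_mid, oil, handle from where it was at the start of the episode below 0.015 m); the robot touches nothing.
It fails at once if the lid is lifted (value of joint lid above 0.05 rad).
It fails at once if the ferrule, the bottle or the handle is moved or lifted (distance of any of ferrule_mid, oil, handle from where it was at the start of the episode above 0.02 m).
It also fails if it takes over 42 s, if anything falls off the work surface, if the arm or the gripper's body presses on something with over 40 N, if the wrist force passes 120 N, or if a joint passes its speed limit or range.

ROBOT

A 6-joint arm with a two-finger parallel gripper is mounted at the origin on the work surface. World frame = base frame: x ahead of the robot, y to its left, z up, the work surface at z = 0. Lengths are in mm, angles in rad, forces in N, time in s.
With the tool pointing down it reaches from about 275 to 1000 mm from the base axis. Payload 8.4 kg.
Tool frame: the origin (TCP) lies on the centre line of the jaws, within the pads' length; the fingertips stand 25 mm ahead of it and the grasp point (between the pads) lies 6 mm ahead of it; z points along the fingers, x is the direction in which the jaws open and shut, and the axes are right-handed (so a half turn about z gives the same grasp; the last joint's range is limited). The gripper opens to 85 mm and grips with 20 to 120 N. Pads are 22 mm wide; open, the fingers measure 114 mm over their backs; the gripper's body (76 mm by 85 mm) begins 54 mm behind the grasp point. The pads swing forward as they close: fully open they stand 13 mm farther back than shut.
Start: joints at [1.176, 0.353, 1.633, -0, 1.155, -0.002], TCP at [239.234, 577.404, 256.281] pointing down, gripper open.
Joint ranges: [-2.63, 2.63], [-0.92, 2.1], [0.06, 2.66], [-1.3, 4.44], [0, 2.69], [-3.02, 3.02]. Speed limits (rad/s): [2.22, 2.22, 2.79, 3.14, 3.14, 3.14].

INTERFACE

Orientations are given as [roll, pitch, yaw] about the fixed x, y, z axes, in that order (R = Rz(yaw) Ry(pitch) Rx(roll)).
In Python, from rig import r gives the robot as it stands. The module is installed in compiled form; this text tells all that it offers.
- The arm moves only by the tool jog_arm, never from a script. Its argument "deltas" is a list of rows, each an object with "gripper": the gripper command: -1 is fully open, 1 is shut, values between are in proportion; "translation": the shift along the world's x, y, z in units of 10 cm (1.0 is 10 cm), a list of three; "dr": the turn, a rotation vector about the world's x, y, z in units of pi/2 rad (1.0 is pi/2 rad), a list of three. In form: [{"gripper": gripper, "translation": [x, y, z], "dr": [wx, wy, wz]}, ...]. A call has 1 to 12 rows; each row shifts and turns the commanded pose from where the row before left it; what a row does not reach is not made up. A row lasts 1/12 s, in which the tool goes at most 41.7 mm and 7.16 degrees, less where a joint would pass 70% of its speed; a pose out of reach is approached as far as the arm can. A call with a number of a shift or a turn outside -1 to 1 is refused whole. A call with a gripper value outside its range is refused whole. The fingers move at their own pace and stop on an object; "squeeze" is the grip in N (left out, the last holds). Time passes only in rows, so rows that do not move let the fingers close. It gives the time, the measured TCP pose, the force and the opening at its end, in the units of the state.
- r.sense(): the state, without advancing time (a new reading comes with each control period).
- r.grab_frame(name): name is "scene" or "side" or "wrist"; returns the picture (384x512x3 uint8, blue, green, red); there is no depth.
- r.calibration(name): a dict with "mtx" (3x3 intrinsics, pixels), "k1" (the pictures are not rectified: a ray, as slopes to the right and down, at radius r is drawn at 1 + k1 r^2 times it, then the intrinsics apply), "world_from_camera" (4x4, takes a point from camera to world coordinates). Camera axes: x right, y down, z forward; pixel columns grow to the right and rows downward; lengths in mm; the calibration is good to about 2 mm. A picture is of the moment at which its call begins: read the wrist's pose just before it. calibration takes no time and is no camera call; for the wrist camera it gives the pose at the moment of the call.
- r.sign_off(): hands the job in, once; it reports no verdict.
The state is a dict: "clock": time; "qpos": joint angles; "qvel": joint speeds; "joint_efforts": joint torques, N m; "eef_pos": TCP position; "tcp_rot": TCP orientation; "contact_force": force on the tool from outside, world axes, zero at the start; "wrist_torque": the same for the moment, N m; "opening": opening from 0.0 (shut) to 1.0 (fully open).
Only numpy, scipy, OpenCV 4.12 (cv2) and the standard library are available. Lean on these libraries where they do the work, as an engineer would, in place of code of your own. Each camera call takes 0.05 s, during which the arm holds its last target. There are 200 camera calls.

## Working session

There is one attempt and no reset: what is moved stays moved. The work goes in short steps, Python scripts to look and compute and a tool call to move; the robot and the scene stay as the last step left them, time stands still between calls to the robot, and variables do not carry over. Pictures are saved under pics/ and viewed, about 8 in all and at most 12, crops included, and the job is handed in when it is done.

Besides the shell and the picture viewer there is one more tool, called after "Emit:" by a JSON object that holds its "method" and its "body", one argument or row to a line. jog_arm: Moves the arm, as the interface text tells. Shifts and turns lie within -1 to 1; 1 stands for 10 cm of shift or pi/2 rad of turn. Its arguments: {"type":"object","properties":{"deltas":{"type":"array"},"squeeze":{"type":"number"}},"required":["deltas"]}

```bash
mkdir -p pics; python3 - <<'E'
from rig import r
import cv2,numpy as np
s=r.sense();print(s)
ims=[]
for n in("scene","side","wrist"):
    c=r.calibration(n);print(n,np.round(c["mtx"],1).tolist(),c["k1"],np.round(c["world_from_camera"],3).tolist())
    im=r.grab_frame(n);cv2.imwrite(f"pics/{n}0.png",im);ims.append(im)
o=np.hstack(ims[:2]);cv2.imwrite("pics/a.png",cv2.resize(o,(800,300)))
E
```

```text
{'clock': 0.0, 'qpos': array([ 1.17561654e+00,  3.53633881e-01,  1.63414995e+00,  4.86994436e-06,
        1.15520222e+00, -2.43607953e-03]), 'qvel': array([ 1.60070503e-03, -2.69573507e-03, -5.55584954e-05,  6.19647863e-04,
       -1.09838133e-03, -6.28196949e-04]), 'joint_efforts': array([-6.69184847e-04, -6.05246043e+01, -3.42074561e+01,  1.61104313e-04,
        9.09505121e-03, -4.19553339e-05]), 'eef_pos': array([239.04894909, 576.99003585, 255.56380153]), 'tcp_rot': array([-3.14158481e+00,  1.39338857e-03,  1.17805066e+00]), 'contact_force': array([-0.5087514 ,  0.18133553,  0.54569294]), 'wrist_torque': array([ 0.05139092,  0.01057652, -0.03344102]), 'opening': 0.9997380805246482}
scene [[389.7, 0.0, 257.3], [0.0, 389.7, 196.6], [0.0, 0.0, 1.0]] -0.08165608274423652 [[0.595, 0.433, -0.677, 1211.243], [0.804, -0.341, 0.488, -585.62], [-0.02, -0.834, -0.551, 694.404], [0.0, 0.0, 0.0, 1.0]]
side [[363.8, 0.0, 261.6], [0.0, 363.8, 186.2], [0.0, 0.0, 1.0]] 0.0231902673260219 [[-0.998, -0.034, 0.052, 497.618], [-0.06, 0.72, -0.691, 503.742], [-0.014, -0.693, -0.721, 753.597], [0.0, 0.0, 0.0, 1.0]]
wrist [[340.1, 0.0, 253.9], [0.0, 340.1, 191.1], [0.0, 0.0, 1.0]] -0.0897062364567436 [[0.383, 0.876, 0.293, 164.742], [0.924, -0.363, -0.123, 608.635], [-0.001, 0.317, -0.948, 374.18], [0.0, 0.0, 0.0, 1.0]]
```

View pics/scene0.png

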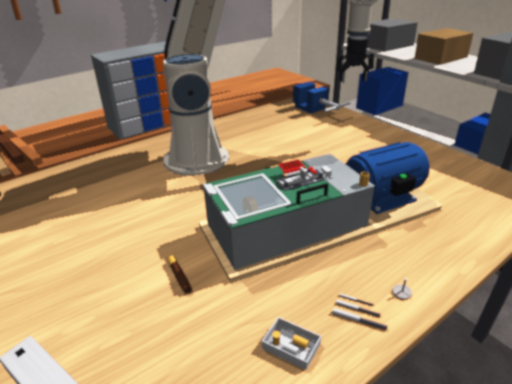

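View pics/side0.png

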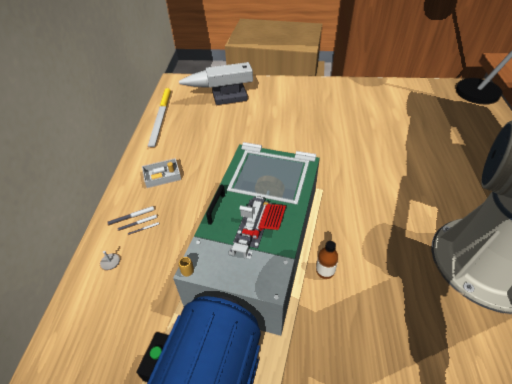

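View pics/wrist0.png

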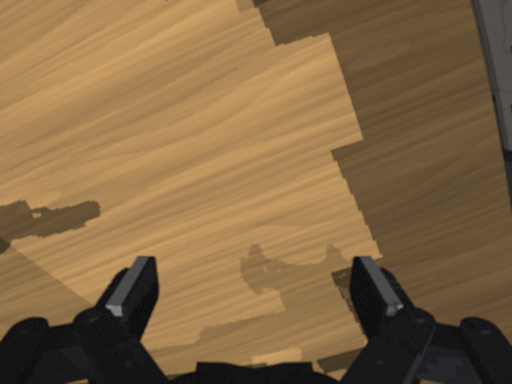

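The scene view shows the guard with its motor to the right, the red paddle near (290,167), and the handle near (180,275). The side view shows the paddle near (272,217), the ferrule at (186,266) and the bottle at (327,260). The wrist sees only the bench.

```bash
cat > h.py <<'E'
import numpy as np,cv2
def ray(cal,px):
    K=cal["mtx"];d=(np.asarray(px,float)-[K[0,2],K[1,2]])/[K[0,0],K[1,1]]
    u=d.copy()
    for _ in range(20): u=d/(1+cal["k1"]*(u@u))
    T=np.array(cal["world_from_camera"]);return T[:3,3],T[:3,:3]@np.r_[u,1]
def onz(cal,px,z):
    o,d=ray(cal,px);return o+d*(z-o[2])/d[2]
def proj(cal,P):
    T=np.linalg.inv(np.array(cal["world_from_camera"]));p=T[:3,:3]@np.asarray(P,float)+T[:3,3];u=p[:2]/p[2]
    u=u*(1+cal["k1"]*(u@u));K=cal["mtx"];return u*[K[0,0],K[1,1]]+[K[0,2],K[1,2]]
E
python3 - <<'E'
import cv2,numpy as np
a=cv2.imread("pics/side0.png")[140:300,170:330]
cv2.imwrite("pics/b.png",cv2.resize(a,(600,600),interpolation=cv2.INTER_CUBIC))
from rig import r
from h import *
im=cv2.imread("pics/side0.png");h=cv2.cvtColor(im,cv2.COLOR_BGR2HSV);cal=r.calibration("side")
red=((h[...,0]<6)|(h[...,0]>174))&(h[...,1]>150)&(h[...,2]>90)
red[:190]=0;red[250:]=0;red[:,:230]=0;red[:,300:]=0
n,l,st,ce=cv2.connectedComponentsWithStats(red.astype(np.uint8));print(st[1:],ce[1:])
g=cv2.inRange(h,(65,100,20),(90,255,160));g[:140]=0;g[300:]=0
c=max(cv2.findContours(g,0,2)[0],key=cv2.contourArea)
q=cv2.approxPolyDP(cv2.convexHull(c),5,True)[:,0]
for p in q:print(p,onz(cal,p,150).round(1))
E
```

```text
[[259 204  27  27 495]
 [242 229  17   9  80]] [[271.69494949 216.66666667]
 [250.7        232.025     ]]
[317 158] [ 409.6 -178.9  150. ]
[294 257] [466.9 111.2 150. ]
[249 247] [555.9  92.7 150. ]
[265 199] [531.  -36.5 150. ]
```

View pics/b.png

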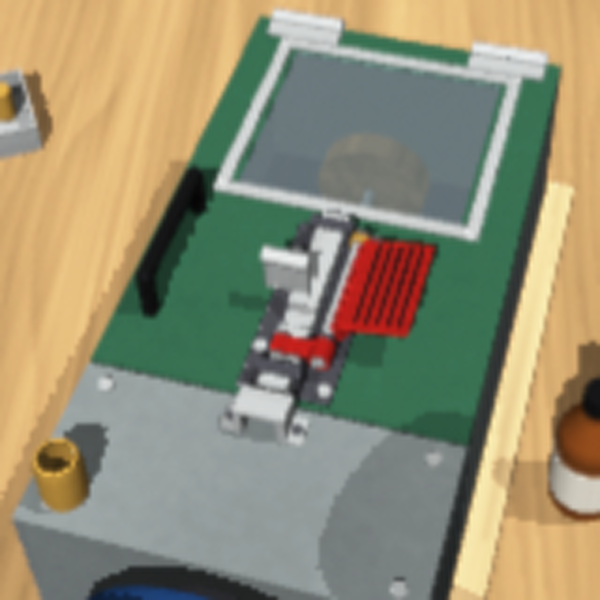

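```bash
python3 - <<'E'
from rig import r
from h import *
cal=r.calibration("side")
f=lambda x,y,z:onz(cal,(170+(x+.5)/3.75-.5,140+(y+.5)/3.75-.5),z)[:2]
A,B,C,D=f(466,443,150),f(90,362,150),f(560,65,150),f(262,15,150)
print(A,B,C,D)
for v in (A-C,B-D):print("ang y",np.degrees(np.arctan2(-v[0],v[1])),np.linalg.norm(v))
for v in (B-A,D-C):print("ang x",np.degrees(np.arctan2(v[1],v[0])),np.linalg.norm(v))
P=f(385,287,180);T=f(284,250,191);K=f(263,405,170);print("paddle",P,"tabtop",T,"keeper",K)
th=np.arctan2(-(A-C)[0],(A-C)[1])
for t in (th,):
    R=np.array([[np.cos(t),-np.sin(t)],[np.sin(t),np.cos(t)]])
    print("origin est", A-R@[-105,70],B-R@[105,70],C-R@[-105,-233],D-R@[105,-233],P-R@[-46,2],K-R@[0,86],T-R@[11,3])
E
```

```text
[467.06660597 112.98169658] [670.85349548  71.99740244] [ 404.59305805 -182.96336019] [ 607.56907857 -226.04772122]
ang y -11.920045014867478 302.4672227181434
ang y -11.98767073452376 304.68969979574996
ang x -11.371264240544402 207.8672862702582
ang x -11.983923012940815 207.49825799417465
paddle [512.07662279  36.29014039] tabtop [567.67446237  22.09788656] keeper [571.48012769 108.61821865]
origin est [555.34421293  22.80373858] [553.65937772  25.19421062] [555.45425622  23.32502748] [552.95855202  23.61543263] [556.67162186  24.83212757] [553.71712821  24.4726552 ] [556.29201823  21.43458777]
```

Emit:
{"method": "jog_arm", "body": {
  "deltas": [
    {"gripper":0,"translation":[0.164,-0.314,0],"dr":[0,0,-0.049]},
    {"gripper":0,"translation":[0.164,-0.314,0],"dr":[0,0,-0.049]},
    {"gripper":0,"translation":[0.164,-0.314,0],"dr":[0,0,-0.049]},
    {"gripper":0,"translation":[0.164,-0.314,0],"dr":[0,0,-0.049]},
    {"gripper":0,"translation":[0.164,-0.314,0],"dr":[0,0,-0.049]},
    {"gripper":0,"translation":[0.164,-0.314,0],"dr":[0,0,-0.049]},
    {"gripper":0,"translation":[0.164,-0.314,0],"dr":[0,0,-0.049]},
    {"gripper":0,"translation":[0.164,-0.314,0],"dr":[0,0,-0.049]},
    {"gripper":0,"translation":[0.164,-0.314,0],"dr":[0,0,-0.049]}
  ],
  "squeeze": 40
}}

```text
clock: 0.9
eef_pos: [387.2, 293.2, 256.3]
tcp_rot: [3.142, -0.0, 0.482]
contact_force: [0.6, -0.1, 0.2]
opening: 0.5
```

Emit:
{"method": "jog_arm", "body": {
  "deltas": [
    {"gripper":0,"translation":[0.164,-0.314,0],"dr":[0,0,-0.049]},
    {"gripper":0,"translation":[0.164,-0.314,0],"dr":[0,0,-0.049]},
    {"gripper":0,"translation":[0.164,-0.314,0],"dr":[0,0,-0.049]},
    {"gripper":0,"translation":[0.164,-0.314,0],"dr":[0,0,-0.049]},
    {"gripper":0,"translation":[0.164,-0.314,0],"dr":[0,0,-0.049]},
    {"gripper":0,"translation":[0.164,-0.314,0],"dr":[0,0,-0.049]},
    {"gripper":0,"translation":[0.164,-0.314,0],"dr":[0,0,-0.049]},
    {"gripper":0,"translation":[0.164,-0.314,0],"dr":[0,0,-0.049]},
    {"gripper":0,"translation":[0.164,-0.314,0],"dr":[0,0,-0.049]},
    {"gripper":0,"translation":[0,0,0],"dr":[0,0,0]}
  ]
}}

```text
clock: 1.73
eef_pos: [536.8, 7.6, 256.3]
tcp_rot: [3.14, -0.002, -0.215]
contact_force: [-1.0, -0.4, 0.0]
opening: 0.506
```

```bash
python3 - <<'E'
from rig import r
from h import *
s=r.sense();print(s["clock"],s["eef_pos"],s["tcp_rot"],s["opening"],s["contact_force"],s["qpos"])
cal=r.calibration("wrist");im=r.grab_frame("wrist");cv2.imwrite("pics/w1.png",im)
t=-0.208;R=np.array([[np.cos(t),-np.sin(t)],[np.sin(t),np.cos(t)]]);O=np.array([554.7,23.8])
for n,x,y,z in(("paddle",-46,2,180),("tabtop mid",11,3,191),("keeper",0,86,170),("p1",-64,-30,183),("p2",-28,34,177)):
    print(n,proj(cal,np.r_[O+R@[x,y],z]).round(1))
cv2.imwrite("pics/w1b.png",cv2.resize(im,(800,600),interpolation=cv2.INTER_CUBIC))
E
```

```text
1.7333 [536.83802796   7.5602954  256.28162123] [ 3.14014447e+00 -2.05854947e-03 -2.15076774e-01] 0.5059915442405237 [-1.0347979  -0.38111431  0.03628957] [ 0.0123978   0.21546508  1.82283413 -0.00210229  1.10161541  0.22842505]
paddle [198.7 184. ]
tabtop mid [295.8 187.3]
keeper [275.7  35. ]
p1 [172.5 234.5]
p2 [227.3 129.6]
```

View pics/w1b.png

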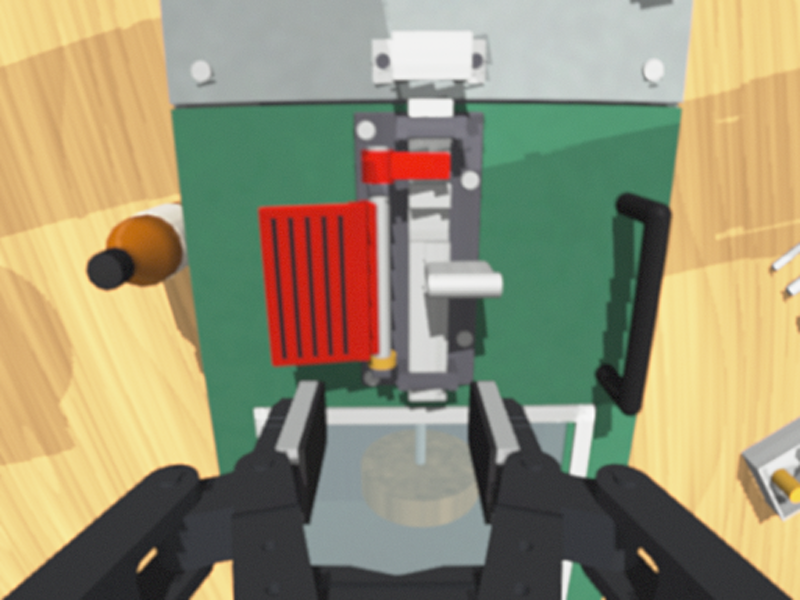

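```bash
cat >> h.py <<'E'
def gs(r):
    s=r.sense();t=-0.208;R=np.array([[np.cos(t),-np.sin(t)],[np.sin(t),np.cos(t)]])
    g=R.T@(s["eef_pos"][:2]-[554.7,23.8]);print(s["clock"],"guard xy",g.round(2),"z",s["eef_pos"][2].round(2),"rot",s["tcp_rot"].round(4),"F",s["contact_force"].round(2),"open",round(s["opening"],3))
    return s
E
python3 -c "
from rig import r
from h import *
gs(r)
# tip check: project candidate tip points
im=cv2.imread('pics/w1.png')"
```

```text
1.7833 guard xy [-15.89 -17.83] z 256.05 rot [ 3.1412e+00 -2.0000e-04 -2.1200e-01] F [ 0.7  -0.81 -0.01] open 0.496
```

Emit:
{"method": "jog_arm", "body": {
  "deltas": [
    {"gripper":0,"translation":[0,0,-0.12],"dr":[0,0,0]},
    {"gripper":0,"translation":[0,0,-0.12],"dr":[0,0,0]},
    {"gripper":0,"translation":[0,0,-0.12],"dr":[0,0,0]},
    {"gripper":0,"translation":[0,0,0],"dr":[0,0,0]},
    {"gripper":0,"translation":[0,0,0],"dr":[0,0,0]}
  ]
}}

```text
clock: 2.2
eef_pos: [533.7, 12.9, 219.8]
tcp_rot: [3.141, 0.002, -0.206]
contact_force: [-0.5, -0.4, -0.3]
opening: 0.499
```

```bash
python3 - <<'E'
from rig import r
from h import *
gs(r)
a=r.grab_frame("wrist");b=r.grab_frame("side")[190:260,220:313]
cv2.imwrite("pics/c.png",np.hstack([cv2.resize(a,(400,300)),cv2.resize(b,(400,300),interpolation=cv2.INTER_CUBIC)]))
gs(r)
E
```

```text
2.2 guard xy [-18.34 -15.04] z 219.84 rot [ 3.1414e+00  1.8000e-03 -2.0620e-01] F [-0.51 -0.38 -0.34] open 0.499
2.3 guard xy [-17.36 -15.  ] z 220.93 rot [-3.1413e+00 -6.0000e-04 -2.0660e-01] F [ 0.25 -0.18 -0.04] open 0.5
```

View pics/c.png

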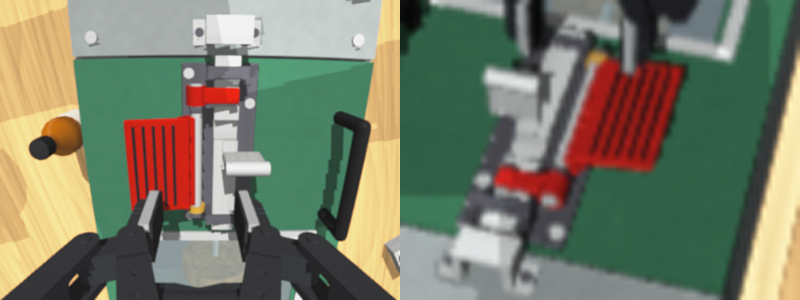

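The left pad (about 152,195) is over the paddle, and the right one (about 240,195) is behind the tab (222–270). I'm descending to contact.

Emit:
{"method": "jog_arm", "body": {
  "deltas": [
    {"gripper":0,"translation":[0,0,-0.04],"dr":[0,0,0]},
    {"gripper":0,"translation":[0,0,-0.04],"dr":[0,0,0]},
    {"gripper":0,"translation":[0,0,-0.04],"dr":[0,0,0]},
    {"gripper":0,"translation":[0,0,-0.02],"dr":[0,0,0]},
    {"gripper":0,"translation":[0,0,0],"dr":[0,0,0]}
  ]
}}

```text
clock: 2.72
eef_pos: [534.0, 12.2, 205.6]
tcp_rot: [3.141, 0.001, -0.207]
contact_force: [-0.5, 0.0, -0.4]
opening: 0.5
```

Emit:
{"method": "jog_arm", "body": {
  "deltas": [
    {"gripper":0,"translation":[0,0,-0.03],"dr":[0,0,0]},
    {"gripper":0,"translation":[0,0,0],"dr":[0,0,0]}
  ]
}}

```text
clock: 2.88
eef_pos: [534.5, 12.2, 203.0]
tcp_rot: [-3.142, -0.0, -0.208]
contact_force: [0.4, -0.7, 0.4]
opening: 0.499
```

Emit:
{"method": "jog_arm", "body": {
  "deltas": [
    {"gripper":0,"translation":[0,0,-0.03],"dr":[0,0,0]},
    {"gripper":0,"translation":[0,0,0],"dr":[0,0,0]}
  ]
}}

```text
clock: 3.05
eef_pos: [534.3, 12.3, 200.2]
tcp_rot: [-3.141, 0.0, -0.208]
contact_force: [-1.7, -0.3, 4.9]
opening: 0.499
```

Emit:
{"method": "jog_arm", "body": {
  "deltas": [
    {"gripper":0,"translation":[0,0,-0.03],"dr":[0,0,0]},
    {"gripper":0,"translation":[0,0,0],"dr":[0,0,0]}
  ]
}}

```text
clock: 3.22
eef_pos: [533.9, 12.4, 197.3]
tcp_rot: [-3.141, 0.001, -0.208]
contact_force: [-3.3, 0.8, 9.0]
opening: 0.499
```

Emit:
{"method": "jog_arm", "body": {
  "deltas": [
    {"gripper":0,"translation":[0,0,-0.02],"dr":[0,0,0]},
    {"gripper":0,"translation":[0,0,0],"dr":[0,0,0]},
    {"gripper":0,"translation":[0,0,0],"dr":[0,0,0]}
  ]
}}

```text
clock: 3.47
eef_pos: [533.6, 12.5, 195.7]
tcp_rot: [-3.142, 0.002, -0.208]
contact_force: [-5.5, 1.9, 10.9]
opening: 0.498
```

```bash
python3 - <<'E'
from rig import r
from h import *
for _ in range(3):
    gs(r);a=r.grab_frame("wrist")
b=r.grab_frame("side")[190:260,220:313]
cv2.imwrite("pics/d.png",np.hstack([cv2.resize(a,(400,300)),cv2.resize(b,(400,300),interpolation=cv2.INTER_CUBIC)]))
E
```

```text
3.4667 guard xy [-18.31 -15.46] z 195.68 rot [-3.1415e+00  1.9000e-03 -2.0760e-01] F [-5.53  1.91 10.86] open 0.498
3.5167 guard xy [-18.27 -15.49] z 195.74 rot [-3.1415e+00  1.8000e-03 -2.0760e-01] F [-5.85  1.85 10.47] open 0.499
3.5667 guard xy [-18.27 -15.5 ] z 195.78 rot [-3.1415e+00  1.7000e-03 -2.0760e-01] F [-6.15  1.41 10.59] open 0.499
```

View pics/d.png

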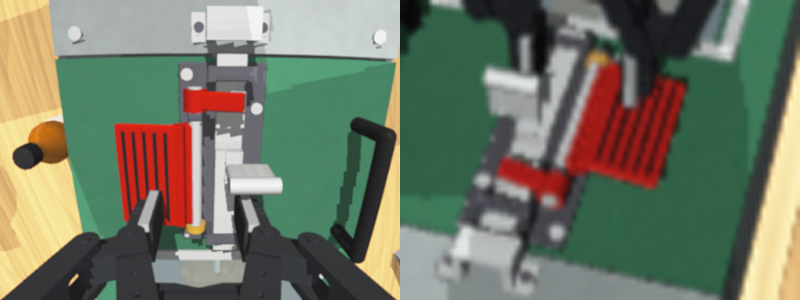

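Emit:
{"method": "jog_arm", "body": {
  "deltas": [
    {"gripper":0,"translation":[0.006,0.029,0],"dr":[0,0,0]},
    {"gripper":0,"translation":[0.006,0.029,0],"dr":[0,0,0]},
    {"gripper":0,"translation":[0.006,0.029,0],"dr":[0,0,0]},
    {"gripper":0,"translation":[0.006,0.029,0],"dr":[0,0,0]}
  ]
}}

```text
clock: 4.0
eef_pos: [536.6, 22.4, 196.0]
tcp_rot: [3.139, -0.0, -0.207]
contact_force: [-4.6, -9.0, 9.6]
opening: 0.5
```

Emit:
{"method": "jog_arm", "body": {
  "deltas": [
    {"gripper":0,"translation":[0.006,0.029,0],"dr":[0,0,0]},
    {"gripper":0,"translation":[0.006,0.029,0],"dr":[0,0,0]},
    {"gripper":0,"translation":[0.006,0.029,0],"dr":[0,0,0]}
  ]
}}

```text
clock: 4.25
eef_pos: [538.4, 31.0, 196.0]
tcp_rot: [3.139, -0.0, -0.207]
contact_force: [-3.7, -10.3, 9.6]
opening: 0.493
```

```bash
python3 - <<'E'
from rig import r
from h import *
gs(r);a=r.grab_frame("wrist")
b=r.grab_frame("side")[190:260,220:313]
cv2.imwrite("pics/e.png",np.hstack([cv2.resize(a,(400,300)),cv2.resize(b,(400,300),interpolation=cv2.INTER_CUBIC)]))
gs(r)
E
```

```text
4.25 guard xy [-17.4    3.69] z 196.0 rot [ 3.1387e+00 -2.0000e-04 -2.0670e-01] F [ -3.72 -10.3    9.59] open 0.493
4.35 guard xy [-17.4    4.18] z 195.96 rot [ 3.1394e+00 -2.0000e-04 -2.0670e-01] F [-3.03 -6.95 10.06] open 0.497
```

View pics/e.png

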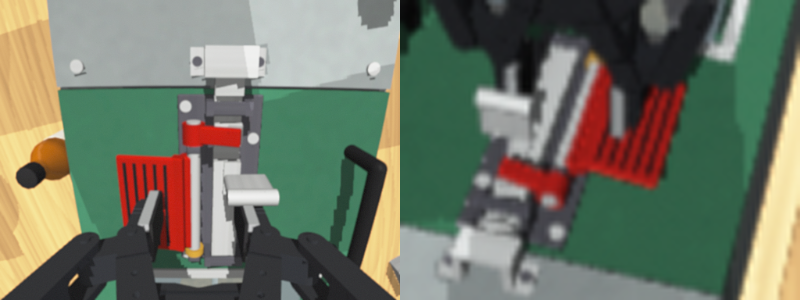

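The tab has moved towards the keeper with the catch still down. I'm continuing until the stop.

Emit:
{"method": "jog_arm", "body": {
  "deltas": [
    {"gripper":0,"translation":[0.006,0.029,0],"dr":[0,0,0]},
    {"gripper":0,"translation":[0.006,0.029,0],"dr":[0,0,0]},
    {"gripper":0,"translation":[0.006,0.029,0],"dr":[0,0,0]}
  ]
}}

```text
clock: 4.6
eef_pos: [540.2, 39.7, 196.0]
tcp_rot: [3.139, -0.0, -0.207]
contact_force: [-3.8, -9.2, 9.9]
opening: 0.501
```

Emit:
{"method": "jog_arm", "body": {
  "deltas": [
    {"gripper":0,"translation":[0.004,0.02,0],"dr":[0,0,0]},
    {"gripper":0,"translation":[0,0,0],"dr":[0,0,0]}
  ]
}}

```text
clock: 4.77
eef_pos: [540.7, 41.8, 196.0]
tcp_rot: [3.139, -0.0, -0.207]
contact_force: [-3.5, -9.2, 10.5]
opening: 0.5
```

Emit:
{"method": "jog_arm", "body": {
  "deltas": [
    {"gripper":0,"translation":[0.004,0.02,0],"dr":[0,0,0]},
    {"gripper":0,"translation":[0,0,0],"dr":[0,0,0]}
  ]
}}

```text
clock: 4.93
eef_pos: [540.7, 42.1, 196.0]
tcp_rot: [3.136, -0.0, -0.206]
contact_force: [-5.8, -19.2, 11.9]
opening: 0.498
```

Emit:
{"method": "jog_arm", "body": {
  "deltas": [
    {"gripper":0,"translation":[0.002,0.01,0],"dr":[0,0,0]},
    {"gripper":0,"translation":[0,0,0],"dr":[0,0,0]},
    {"gripper":0,"translation":[0,0,0],"dr":[0,0,0]}
  ]
}}

```text
clock: 5.18
eef_pos: [540.8, 42.1, 196.0]
tcp_rot: [3.134, 0.0, -0.207]
contact_force: [-6.2, -23.7, 13.5]
opening: 0.503
```

Emit:
{"method": "jog_arm", "body": {
  "deltas": [
    {"gripper":0,"translation":[-0.006,-0.029,0],"dr":[0,0,0]},
    {"gripper":0,"translation":[-0.006,-0.029,0],"dr":[0,0,0]},
    {"gripper":0,"translation":[0,0,0],"dr":[0,0,0]}
  ]
}}

```text
clock: 5.43
eef_pos: [540.7, 40.6, 196.4]
tcp_rot: [-3.14, -0.001, -0.209]
contact_force: [-2.3, 2.6, 10.0]
opening: 0.501
```

```bash
python3 - <<'E'
from rig import r
from h import *
gs(r);a=r.grab_frame("wrist")
b=r.grab_frame("side")[190:260,220:313]
cv2.imwrite("pics/f.png",np.hstack([cv2.resize(a,(400,300)),cv2.resize(b,(400,300),interpolation=cv2.INTER_CUBIC)]))
gs(r)
E
```

```text
5.4333 guard xy [-17.12  13.56] z 196.36 rot [-3.1399e+00 -1.2000e-03 -2.0850e-01] F [-2.27  2.56 10.03] open 0.501
5.5333 guard xy [-17.13  13.61] z 196.35 rot [-3.1405e+00 -1.2000e-03 -2.0800e-01] F [-2.56  1.09 10.51] open 0.502
```

View pics/f.png

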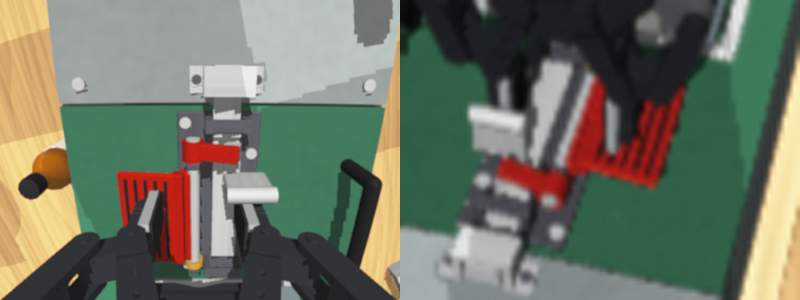

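The bolt hit a firm stop (19–24 N), and the finger is now clear of the tab with the catch still pressed. Lifting.

Emit:
{"method": "jog_arm", "body": {
  "deltas": [
    {"gripper":0,"translation":[0,0,0.1],"dr":[0,0,0]},
    {"gripper":0,"translation":[0,0,0.1],"dr":[0,0,0]},
    {"gripper":0,"translation":[0,0,0.2],"dr":[0,0,0]},
    {"gripper":0,"translation":[-0.03,-0.146,0.2],"dr":[0,0,0]},
    {"gripper":0,"translation":[-0.03,-0.146,0],"dr":[0,0,0]},
    {"gripper":0,"translation":[0,0,0],"dr":[0,0,0]},
    {"gripper":0,"translation":[0,0,0],"dr":[0,0,0]}
  ]
}}

```text
clock: 6.12
eef_pos: [534.2, 10.9, 255.9]
tcp_rot: [-3.141, -0.001, -0.209]
contact_force: [0.4, 0.5, 0.2]
opening: 0.499
```

```bash
python3 - <<'E'
from rig import r
from h import *
gs(r);cal=r.calibration("wrist");a=r.grab_frame("wrist")
b=r.grab_frame("side")[140:300,170:350]
cv2.imwrite("pics/g.png",np.hstack([cv2.resize(a,(400,300)),cv2.resize(b,(338,300),interpolation=cv2.INTER_CUBIC)]))
gs(r)
t=-0.208;R=np.array([[np.cos(t),-np.sin(t)],[np.sin(t),np.cos(t)]]);O=np.array([554.7,23.8]);k=400/512
for n,p in {"tabtop@home":(11,29.5,191),"tabtop@20":(11,23,191),"armtop rest -y edge":(0,42,172),"paddle":(-46,2,180)}.items():
    print(n,(k*proj(cal,np.r_[O+R@p[:2],p[2]])).round(1))
E
```

```text
6.1167 guard xy [-17.41 -16.9 ] z 255.86 rot [-3.1414e+00 -6.0000e-04 -2.0880e-01] F [0.39 0.55 0.17] open 0.499
6.2167 guard xy [-17.68 -16.28] z 255.1 rot [-3.1415e+00  6.0000e-04 -2.0770e-01] F [ 0.25  0.21 -0.54] open 0.503
tabtop@home [237.4 114.5]
tabtop@20 [237.  123.6]
armtop rest -y edge [220.   93.3]
paddle [159.9 147.1]
```

View pics/g.png

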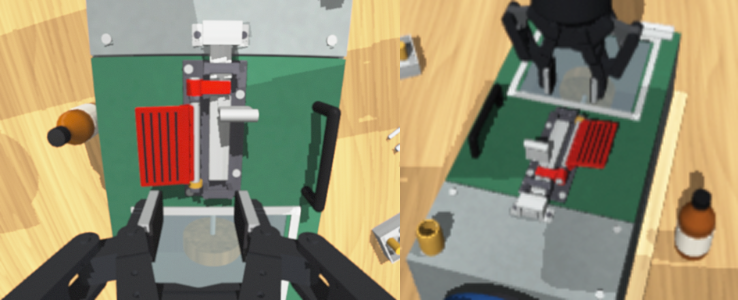

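```bash
python3 - <<'E'
from rig import r
from h import *
def m(im):
    h=cv2.cvtColor(im,cv2.COLOR_BGR2HSV);k=((h[...,0]<6)|(h[...,0]>174))&(h[...,1]>150)&(h[...,2]>90)
    k[:190]=0;k[250:]=0;k[:,:230]=0;k[:,300:]=0;return k
b=r.grab_frame("side");a=cv2.imread("pics/side0.png");cal=r.calibration("side")
A,B=m(a),m(b);print(A.sum(),B.sum(),(A^B).sum())
for M in(A,B):
    _,_,st,ce=cv2.connectedComponentsWithStats(M.astype(np.uint8));print(st[1:].tolist(),ce[1:].round(2).tolist())
d=cv2.absdiff(a,b).max(2)
for n,(x,y) in {"ferrule":(186,266),"bottle":(327,260)}.items():print(n,(d[y-20:y+20,x-12:x+12]>40).sum())
s=cv2.absdiff(cv2.imread("pics/scene0.png"),r.grab_frame("scene")).max(2);print("handle",(s[250:300,160:200]>40).sum())
gs(r)
E
```

```text
575 517 72
[[259, 204, 27, 27, 495], [242, 229, 17, 9, 80]] [[271.69, 216.67], [250.7, 232.02]]
[[259, 204, 27, 27, 435], [242, 229, 17, 9, 82]] [[271.29, 216.95], [250.83, 231.99]]
ferrule 0
bottle 0
handle 167
6.3167 guard xy [-17.72 -16.11] z 254.86 rot [ 3.1415e+00  9.0000e-04 -2.0710e-01] F [-0.38  0.27 -0.84] open 0.498
```

```bash
python3 - <<'E'
from rig import r
from h import *
a=cv2.imread("pics/scene0.png");b=r.grab_frame("scene")
f=lambda i:cv2.resize(i[150:310,140:310],(400,376),interpolation=cv2.INTER_CUBIC)
cv2.imwrite("pics/i.png",np.hstack([f(a),f(b)]))
E
```

```text
(no output)
```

View pics/i.png

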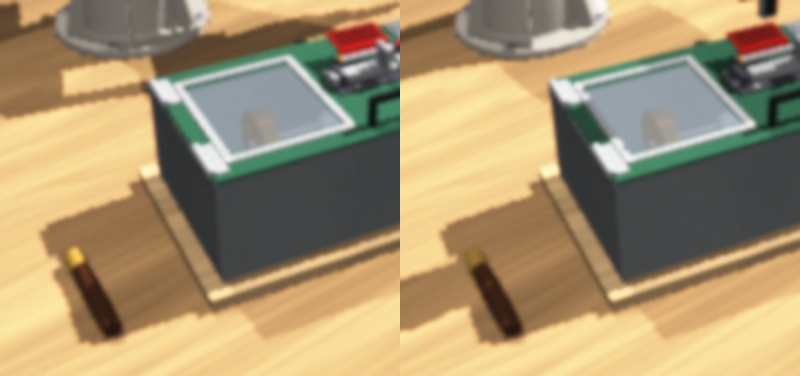

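The handle lies at the same place in both halves (75,255 to 115,332); only the shadow over its tip changed. Handing in.

```bash
python3 -c "
from rig import r
print(r.sign_off())"
```

```text
the job is handed in; nothing more can be done
None
```

The bolt is home in the keeper, the catch has sprung back up into its notch, and I handed the job in at about 6.4 s of the 42 s allowed. One finger held the paddle down at about 10 N. The other pushed the tab along until it met a firm stop, where the side force rose from 9 to 24 N. I then backed the finger off the tab and lifted clear.

The last checks agreed, with one exception that I explained:
- **Bolt:** the top of the tab lies where it should at full travel, within about 1 mm in the wrist view.
- **Catch:** the outlines of the red paddle and tooth arm in the side view match their rest position. The paddle showed about 60 fewer red pixels than at the start, which I put down to the gripper's shadow.
- **Lid:** it looks shut in the last pictures.
- **Loose parts:** the ferrule and bottle pixels are unchanged. The handle area did differ (167 pixels), but the picture shows only a moved shadow, with the handle in the same place.
- **Robot:** it stands clear, with tool force readings within about 1 N of zero.

I could not read the joint values directly. The catch angle while pressed, and so the three on-the-way steps, are inferred from forces and pictures.

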